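# Bring out the overhead camera stand, raise its column and hold it

### The arm

A 7-joint arm with a two-finger parallel gripper is mounted at the origin on a cart in front of the work surface, level with it; the furniture and walls round the work are solid. World frame = base frame: x ahead of the robot, y to its left, z up, the work surface at z = 0. Lengths are in m, angles in rad, forces in N, time in s.
With the tool pointing down it reaches from about 0.4 to 0.85 m from the base axis. Payload 10.4 kg.
Tool frame: the origin (TCP) lies on the centre line of the jaws, within the pads' length; the fingertips stand 11 mm ahead of it and the grasp point (between the pads) lies 8 mm behind it (tip_reach is the distance from the TCP to the fingertips, in m); z points along the fingers, y is the line along which they close (so a half turn about z gives the same grasp; the last joint's range is limited). The gripper opens to 85 mm and grips with 20 to 120 N. Pads are 22 mm wide; open, the fingers measure 114 mm over their backs; the gripper's body (76 mm by 85 mm) begins 54 mm behind the grasp point. The pads swing forward as they close: fully open they stand 13 mm farther back than shut.
Start: joints at [-1.329, 0.332, -0.065, 1.46, 0.022, 1.35, -0.088], TCP at [0.164, 0.603, 0.242] pointing down, gripper open.
Joint ranges: [-2.6, 2.6], [-0.5, 2.12], [-1.47, 1.34], [0.16, 2.42], [-1.27, 4.41], [0.06, 2.06], [-2.6, 2.6]. Speed limits (rad/s): [2.22, 2.22, 2.79, 2.79, 3.14, 3.14, 3.14].

### API

Orientations are given as a unit quaternion [x, y, z, w].
In Python, from workcell import get_obs, camera, hand_in, tip_reach gives the robot as it stands. The module is installed in compiled form; this text tells all that it offers.
- The arm moves only by the tool move_arm, never from a script. Its argument "plan" is a list of rows, each an object with "delta_pos": the shift along the tool's x, y, z in parts of the range, where 1.0 means 1 m, a list of three; "turn": the turn, a rotation vector about the tool's x, y, z in fractions of the full range, 1 being 2 rad, a list of three; "fingers": the closure, from 0 (fully open) to 1 (shut). A call has 1 to 12 rows; each row is the pose to reach, as a shift and turn from the pose commanded when the call began, along the tool's axes at that moment; what a row does not reach only later rows make up. A row lasts 1/8 s, in which the tool goes at most 62.5 mm and 10.7 degrees, less where a joint would pass 70% of its speed; a pose out of reach is approached as far as the arm can. A shift or turn number past 1, either way, is cut back to 1. A call with a gripper value outside its range is refused whole. The fingers move at their own pace and stop on an object; "force" is the grip in N (left out, the last holds). Time passes only in rows, so rows that repeat a pose let the fingers close. It gives the time, the measured TCP pose, the force, the opening and the grip force at its end, in the units of the state.
- get_obs(): the state, without advancing time (a new reading comes with each control period).
- camera(name): name is "scene" or "side" or "wrist"; returns a dict with "color" (400x640x3 uint8, red, green, blue), "range_z" (400x640 float32, m along the optical axis (not along the pixel's ray), 0 where there is no reading), "fx", "fy", "cx", "cy" (pixels), "R" (3x3) and "t" (3): a world point X has camera coordinates R X + t; the wrist camera has in their place "tool_from_camera" (4x4, takes a point from camera to tool coordinates, whose origin is the TCP and whose axes are the flange's). Camera axes: x right, y down, z forward; pixel columns grow to the right and rows downward; lengths in m; the calibration is good to about 2 mm. The wrist camera is an equidistant fisheye: a pixel r from the principal point sees the ray r / f radians off the axis. A picture is of the moment at which its call begins: read the wrist's pose just before it.
- hand_in(): hands the job in; it is judged then, once.
The state is a dict: "clock": time; "joint_pos": joint angles; "joint_velocities": joint speeds; "tau": joint torques, N m; "position": TCP position; "ee_rot": TCP orientation; "ft_force": force on the tool from outside, world axes, zero at the start; "torque": the same for the moment, N m; "grip_width": opening from 0.0 (shut) to 1.0 (fully open); "grasp_force": force on a finger pad.
Only numpy, scipy, OpenCV 4.12 (cv2) and the standard library are available. Lean on these libraries where they do the work, as an engineer would, in place of code of your own. Each camera call takes 0.05 s, during which the arm holds its last target. There are 200 camera calls.

### The job

The overhead camera stand is parked at the back of its rail, too close under the wall cabinet to be raised: take its front pull tab and slide it all the way out to the front end of the rail, so that the camera comes over the chopping board. Then squeeze the orange release button in the side of the column's grip and pull the column straight up, past its first stop to its second, the end of its travel. Finish while still holding the grip up there with the button squeezed in, so that I can clamp the collar; leave the food on the board, the pepper mill and the salt shaker as they are.

Things in the scene. Friction and masses are not known exactly. Their poses are not given: they have to be found in the camera images.
- rail: aluminium rail 282 x 62 x 15 mm screwed to the worktop. Origin: centre of its underside. Its x axis points along the rail away from the robot (to the back), y to the left, z up. A black carriage with an upright telescoping column runs on it
- carriage (a joint): how far the carriage has been slid out from the back end of the rail, towards the rail's -x: 0 (parked) to 0.12 m (front end stop). Needs about 4 N to move and stays where it is left. It starts between 0 and 0.035
- tab_grip (a point): middle of the black upright pull tab in front of the carriage, 13 mm thick across the rail (y of the rail), 24 mm along it, top 62 mm above the worktop; the point is 46 mm above the worktop. Moves with the carriage. The column stands 100 mm behind it (rail +x). Nothing overhangs the tab
- column (a joint): telescoping column, metres drawn out upwards: 0 collapsed, 0.055 first stop, 0.110 second stop (end of travel). A latch pin locks it at each stop (1.5 mm play) unless the release button is in; let go between stops, it sinks until the pin drops into the stop below. With the button in it slides freely and sinks back under its own weight if not held (3.2 N with all it carries)
- grip: the grip head on top of the column: black rounded block 34 mm along the rail (x), 36 mm across it (y), 46 mm tall. Its own origin is not useful (it lies on the column's axis at worktop height when the column is collapsed); axes as the rail
- grip_center (a point): centre of the grip block, on the column's axis; 195 mm above the worktop when the column is collapsed (top 218 mm), 305 mm when fully drawn out. A boom to the right (rail -y) with a camera 150 mm off the axis is clamped right below the block, so keep the fingertips above the block's underside (23 mm below this point)
- release_button (a joint): sprung orange button, 20 mm wide and 26 mm tall, in the middle of the grip's left face (rail +y side), standing 6 mm proud; travel 0 (out) to 0.005 m (fully in, still 1 mm proud). Spring 2 N at first to 6 N fully in; the latch is free beyond 0.004. Gripping the block across, along the rail's y, squeezes it in with one finger
- lemon: yellow lemon, about 75 x 58 x 59 mm, loose on the chopping board; origin at its underside
- garlic: garlic bulb, about 56 mm, loose on the chopping board; origin at its underside
- lime: green lime, about 48 x 44 x 45 mm, loose on the chopping board; origin at its underside
- pepper_mill: dark wooden pepper mill, 58 mm across, 170 mm tall, loose on the worktop to the right; origin at the centre of its foot
- salt_shaker: glass salt shaker with grey cap, 44 mm across, 90 mm tall, loose on the worktop to the right; origin at the centre of its foot
- board: wooden chopping board 280 mm (along the rail) x 190 x 18 mm, lying to the right of the rail, fixed; origin at the centre of its underside

How it is judged:
By the outcome, as a careful person would: the job done as asked, in the order asked, and still so for the second after the job is handed in, while the arm keeps its last pose, push and grip.
It also fails if it takes over 48 s, if anything falls off the work surface, if the arm or the gripper's body presses on something with over 40 N, if the wrist force passes 120 N, or if a joint passes its speed limit or range.

## Working session

There is one attempt and no reset: what is moved stays moved. The work goes in short steps, Python scripts to look and compute and a tool call to move; the robot and the scene stay as the last step left them, time stands still between calls to the robot, and variables do not carry over. Pictures are saved under pics/ and viewed, at most 10 in all, crops included, and the job is handed in when it is done.

Besides the shell and the picture viewer there is one more tool, called after ">>>" as name(argument=value, ...) on one line, values as JSON. move_arm: Moves the arm, as the interface text tells. Its arguments: {"type":"object","properties":{"plan":{"type":"array","items":{"type":"object","properties":{"delta_pos":{"type":"array","items":{"type":"number"}},"turn":{"type":"array","items":{"type":"number"}},"fingers":{"type":"number"}}}},"force":{"type":"number"}},"required":["plan"]}

```bash
mkdir -p pics
python3 - <<'E'
from workcell import get_obs,camera,tip_reach
import cv2,numpy as np
o=get_obs();print({k:np.round(v,3) for k,v in o.items()},tip_reach)
for n in ["scene","side"]:
    c=camera(n);np.savez(n+"0.npz",**c);cv2.imwrite(f"pics/{n}0.png",c["color"][:,:,::-1]);print(n,c["fx"],c["cx"],c["cy"],np.round(-c["R"].T@c["t"],3),np.round(c["R"],2))
E
```

```text
{'clock': np.float64(0.0), 'joint_pos': array([-1.329,  0.333, -0.065,  1.461,  0.022,  1.35 , -0.088]), 'joint_velocities': array([-0.001, -0.   ,  0.   ,  0.001, -0.001,  0.001, -0.   ]), 'tau': array([ 1.0000e-03, -6.2546e+01,  5.0000e-02, -3.9159e+01,  1.6000e-02,
        1.0000e-02, -0.0000e+00]), 'position': array([0.163, 0.603, 0.242]), 'ee_rot': array([ 0.132,  0.991, -0.001, -0.   ]), 'ft_force': array([ 0.254, -0.084, -0.396]), 'torque': array([-0.061, -0.028, -0.008]), 'grasp_force': np.float64(0.0), 'grip_width': np.float64(1.002)} 0.011
scene 378.8252660865017 321.99194651795165 201.43914706891508 [0.264 0.42  0.755] [[-0.85 -0.53  0.02]
 [-0.4   0.61 -0.69]
 [ 0.35 -0.59 -0.73]]
side 361.4973998333229 320.8288976112575 197.72995308416145 [0.43  0.603 0.579] [[-0.98 -0.2  -0.01]
 [-0.1   0.53 -0.84]
 [ 0.17 -0.82 -0.54]]
```

View pics/scene0.png

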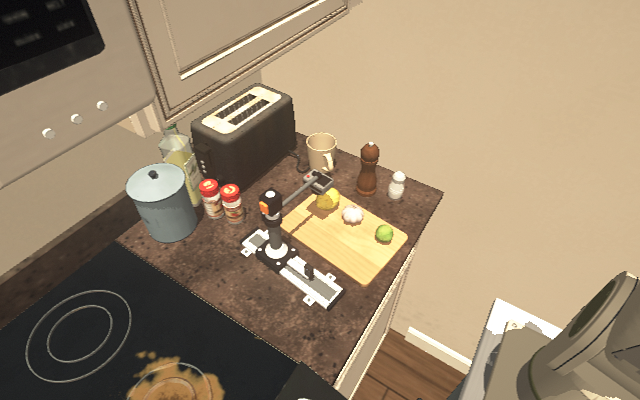

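View pics/side0.png

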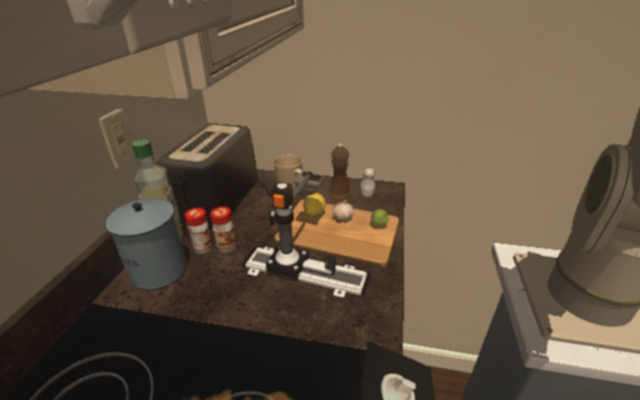

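Both views show the rail running back-left to front-right: column foot at scene (275,250) / side (288,262), tab at scene (308,270) / side (331,263), and orange button at scene (264,208) / side (279,201). Next I'll measure these.

```bash
cat > h.py <<'E'
import numpy as np,cv2
def cloud(c):
    v,u=np.mgrid[:400,:640];z=c["range_z"]
    P=np.stack([(u-c["cx"])/c["fx"]*z,(v-c["cy"])/c["fy"]*z,z],-1)
    return (P-c["t"])@c["R"]
def ray(c,u,v):
    return -c["R"].T@c["t"], c["R"].T@np.array([(u-c["cx"])/c["fx"],(v-c["cy"])/c["fy"],1])
def onplane(c,u,v,z):
    o,d=ray(c,u,v);return o+d*(z-o[2])/d[2]
def tri(c1,p1,c2,p2):
    o,d=ray(c1,*p1);q,e=ray(c2,*p2)
    s=np.linalg.lstsq(np.stack([d,-e],1),q-o,rcond=None)[0]
    a,b=o+s[0]*d,q+s[1]*e;return (a+b)/2,np.linalg.norm(a-b)
def orange(c):
    h=cv2.cvtColor(c["color"],cv2.COLOR_RGB2HSV);m=cv2.inRange(h,(4,170,120),(16,255,255))
    P=cloud(c);m[(P[...,2]<.1)]=0;return m,P
E
python3 - <<'E'
from h import *
np.set_printoptions(precision=4,suppress=True)
C={n:np.load(n+"0.npz") for n in["scene","side"]};cen={}
for n,c in C.items():
    c=C[n]=dict(c);m,P=orange(c);k,l,s,ce=cv2.connectedComponentsWithStats(m)
    for i in range(1,k):
        if s[i,4]>15: print(n,"orange",s[i],ce[i],np.median(P[l==i],0))
    # button near image guess
    g={"scene":(264,208),"side":(279,201)}[n]
    i=1+np.argmin(np.linalg.norm(ce[1:]-g,axis=1));cen[n]=ce[i]
    # rail: bright low-saturation points with z .006...022
    h=cv2.cvtColor(c["color"],cv2.COLOR_RGB2HSV)
    gx={"scene":(235,350,220,315),"side":(240,375,240,300)}[n];roi=np.zeros((400,640),bool);roi[gx[2]:gx[3],gx[0]:gx[1]]=1
    r=roi&(abs(P[...,2]-.013)<.006)&(h[...,2]>130)&(h[...,1]<60)
    q=P[r];print("rail n",len(q),"z",np.percentile(q[:,2],[10,50,90]),cv2.minAreaRect((q[:,:2]*1000).astype(np.float32)))
    b=roi&(P[...,2]>.035)&(P[...,2]<.075)&(h[...,2]<80)
    k,l,s,ce=cv2.connectedComponentsWithStats(b.astype(np.uint8))
    for i in range(1,k):
        if s[i,4]>12: print("black",s[i],ce[i],np.median(P[l==i],0),P[l==i].min(0),P[l==i].max(0))
print("button tri",tri(C["scene"],cen["scene"],C["side"],cen["side"]))
for n,c in C.items():
    x0,y0,x1,y1={"scene":(220,170,360,320),"side":(230,170,380,300)}[n]
    cv2.imwrite(f"/tmp/{n}.png",cv2.resize(c["color"][y0:y1,x0:x1,::-1],None,fx=3.9 if n=="scene" else 4,fy=3.9 if n=="scene" else 4,interpolation=cv2.INTER_CUBIC))
a=cv2.imread("/tmp/scene.png");b=cv2.imread("/tmp/side.png");cv2.imwrite("pics/crop_scene.png",a);cv2.imwrite("pics/crop_side.png",b)
E
```

```text
scene orange [260 203   9  11  60] [264.  208.6] [0.6208 0.0487 0.1948]
rail n 1461 z [0.0085 0.0111 0.0141] ((582.7938842773438, 33.987606048583984), (68.50135040283203, 270.4765319824219), 82.21956634521484)
side orange [273 194  11  13 119] [278.1597 199.8824] [0.6259 0.0478 0.1978]
side orange [213 207  15  10  76] [219.9737 211.4868] [ 0.7901 -0.0165  0.1052]
side orange [188 209  14   8  52] [194.8654 212.6346] [0.842  0.0002 0.105 ]
rail n 928 z [0.0088 0.0124 0.0145] ((583.053466796875, 33.382667541503906), (63.22616195678711, 268.68560791015625), 83.54768371582031)
black [279 242  14  12  90] [286.2    248.1444] [0.6205 0.0363 0.0655] [0.6106 0.0231 0.0552] [0.6381 0.0403 0.0748]
black [325 255  11  14 122] [330.0492 260.9836] [0.5242 0.0429 0.0533] [0.5138 0.0314 0.0351] [0.5361 0.0467 0.0621]
button tri (array([0.625 , 0.0466, 0.195 ]), np.float64(0.0038569141071810972))
```

View pics/crop_scene.png

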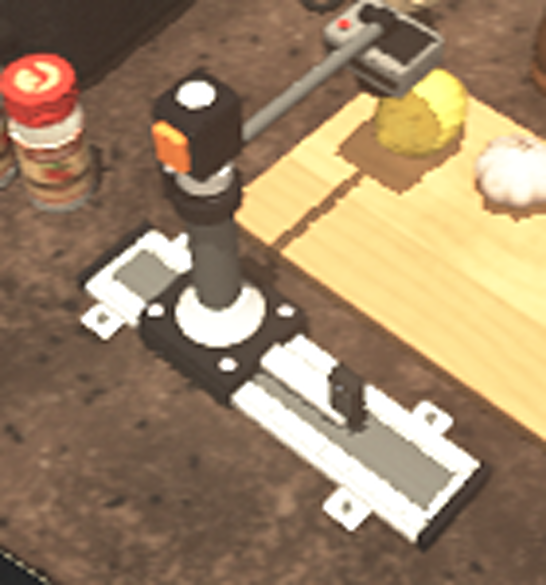

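View pics/crop_side.png

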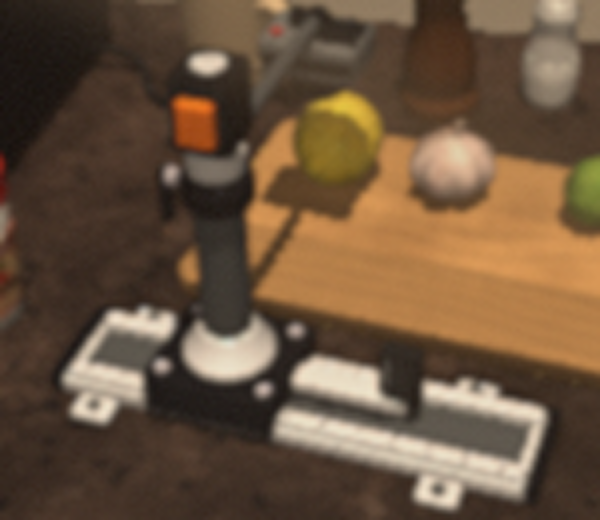

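The crops show the tab's top centre at about scene (309,264) / side (331,257), with the button facing left on the grip. Next I'll refine the yaw and tab, and check clearance to the food.

Run:
```python
from h import *
np.set_printoptions(precision=4,suppress=True)
C={n:dict(np.load(n+"0.npz")) for n in["scene","side"]}
p,e=tri(C["scene"],(308.9,264.5),C["side"],(330.7,257.5));print("tab top tri",p,e)
for n,c in C.items():
    P=cloud(c);h=cv2.cvtColor(c["color"],cv2.COLOR_RGB2HSV);gx={"scene":(235,350,220,315),"side":(240,375,240,300)}[n]
    roi=np.zeros((400,640),bool);roi[gx[2]:gx[3],gx[0]:gx[1]]=1
    r=roi&(abs(P[...,2]-.013)<.006)&(h[...,2]>130)&(h[...,1]<60);q=P[r][:,:2]
    yaw=np.radians(-7.)
    for _ in range(4):
        a=np.array([np.cos(yaw),np.sin(yaw)]);b=np.array([-a[1],a[0]]);s=(q-[.583,.034])@a;t=(q-[.583,.034])@b
        E=[]
        for sg in(1,-1):
            pts=[(x,(sg*np.percentile(sg*t[abs(s-x)<.006],92))) for x in np.arange(-.13,.135,.012) if (abs(s-x)<.006).sum()>8]
            pts=np.array(pts);pts=pts[abs(abs(pts[:,1])-.031)<.006]
            if len(pts)>4:
                f=np.polyfit(pts[:,0],pts[:,1],1);E.append((f,len(pts)))
        yaw+=np.arctan(np.mean([f[0] for f,_ in E]))
    print(n,"yaw",np.degrees(yaw),E)
    m=(abs(P[...,2]-.04)<.017)&(P[...,1]<0.0)&(P[...,0]>.35)&(P[...,0]<.8)&(P[...,1]>-.3)
    k,l,st,ce=cv2.connectedComponentsWithStats(m.astype(np.uint8))
    for i in range(1,k):
        if st[i,4]>40: print("obj",ce[i],P[l==i].min(0),P[l==i].max(0))
    # all high stuff near column / over the rail path
    m=(P[...,0]>.3)&(P[...,0]<.75)&(abs(P[...,1]-.05)<.2)&(P[...,2]>.1)
    print("high",np.percentile(P[m],[0,100],axis=0), "lowest overhead z>.3:",P[m&(P[...,2]>.3)].min(0) if (m&(P[...,2]>.3)).any() else None)
    # grip block top: white cap
    m=(np.linalg.norm(P[...,:2]-[.621,.028],axis=-1)<.035)&(P[...,2]>.2)
    print("griptop",np.median(P[m],0),P[m].min(0),P[m].max(0))
    w=m&(h[...,2]>140)&(h[...,1]<70);print("cap",w.sum(),np.argwhere(w).mean(0)[::-1],P[w].mean(0)); C[n]["cap"]=np.argwhere(w).mean(0)[::-1]
print(tri(C["scene"],C["scene"]["cap"],C["side"],C["side"]["cap"]))
```

```text
tab top tri [0.5263 0.0308 0.0527] 0.003863997061805115
scene yaw -7.451103065639441 [(array([-0.    , -0.0263]), 11)]
obj [319.2404 164.3279] [ 0.6497 -0.2923  0.0231] [ 0.7393 -0.2598  0.057 ]
obj [365.3957 183.4011] [ 0.5293 -0.2997  0.0235] [ 0.5796 -0.2683  0.0569]
obj [326.025 204.375] [ 0.5763 -0.1832  0.0271] [ 0.6297 -0.1314  0.057 ]
obj [238.2326 211.3256] [ 0.7657 -0.0327  0.023 ] [ 0.7763 -0.0007  0.0565]
obj [351.6462 214.8346] [ 0.4997 -0.185   0.0248] [ 0.5542 -0.1376  0.057 ]
obj [383.3301 234.7282] [ 0.4105 -0.1665  0.0252] [ 0.4532 -0.1283  0.057 ]
high [[ 0.5733 -0.1498  0.1001]
 [ 0.7386  0.25    0.642 ]] lowest overhead z>.3: [ 0.5978 -0.1498  0.4371]
griptop [0.6201 0.0321 0.2146] [0.6059 0.008  0.2002] [0.6413 0.0498 0.219 ]
cap 56 [269.6607 193.875 ] [0.6241 0.0247 0.2167]
side yaw -6.961225632162721 [(array([0.0025, 0.0258]), 14), (array([-0.0025, -0.0269]), 12)]
obj [285.3034 180.2135] [ 0.6888 -0.2926  0.0236] [ 0.7479 -0.2688  0.0568]
obj [339.2487 186.6931] [ 0.5301 -0.2984  0.0231] [ 0.5813 -0.2691  0.0569]
obj [313.5667 209.2833] [ 0.5775 -0.1838  0.0257] [ 0.6319 -0.1332  0.057 ]
obj [342.1042 211.7833] [ 0.502  -0.1777  0.0239] [ 0.5547 -0.1358  0.0567]
obj [378.7255 218.3824] [ 0.4122 -0.1625  0.0256] [ 0.4552 -0.1282  0.0569]
obj [231.1389 236.0833] [ 0.7671 -0.027   0.0244] [ 0.7758 -0.      0.0564]
high [[ 0.5739 -0.15    0.1001]
 [ 0.75    0.25    0.551 ]] lowest overhead z>.3: [ 0.6015 -0.15    0.4372]
griptop [0.6221 0.0376 0.2132] [0.6067 0.0095 0.2002] [0.6421 0.0512 0.2187]
cap 43 [281.7442 185.2093] [0.6241 0.0256 0.2173]
(array([0.6243, 0.0246, 0.2165]), np.float64(0.0002614769522300588))
```

The manual's scale: turns go in shares of 2 rad. Converting my numbers, -0.139 rad / 2 = -0.0695.

>>> move_arm(plan=[{"delta_pos": [-0.05, -0.045, -0.01], "turn": [0, 0, -0.015], "fingers": 0.4}, {"delta_pos": [-0.1, -0.09, -0.02], "turn": [0, 0, -0.03], "fingers": 0.4}, {"delta_pos": [-0.15, -0.135, -0.028], "turn": [0, 0, -0.045], "fingers": 0.4}, {"delta_pos": [-0.2, -0.18, -0.028], "turn": [0, 0, -0.06], "fingers": 0.4}, {"delta_pos": [-0.25, -0.225, -0.028], "turn": [0, 0, -0.0695], "fingers": 0.4}], force=40)

```text
clock: 0.72
position: [0.3328, 0.3403, 0.2702]
ee_rot: [0.062, 0.998, 0.0, 0.0]
ft_force: [1.3, 0.4, 0.1]
grip_width: 0.603
grasp_force: 0.0
```

```bash
python3 -c "
from workcell import get_obs
import numpy as np
o=get_obs();print({k:np.round(v,3).tolist() for k,v in o.items()})"
```

```text
{'clock': 0.725, 'joint_pos': [-1.002, -0.017, 0.109, 1.802, 0.002, 1.356, 0.552], 'joint_velocities': [0.507, -0.334, 0.446, 0.331, 0.029, 0.003, 1.081], 'tau': [-5.038, -36.208, -3.072, -39.507, -0.271, 0.305, -2.259], 'position': [0.333, 0.34, 0.27], 'ee_rot': [0.062, 0.998, 0.0, 0.0], 'ft_force': [1.288, 0.404, 0.06], 'torque': [0.027, -0.133, 0.024], 'grasp_force': 0.0, 'grip_width': 0.603}
```

>>> move_arm(plan=[{"delta_pos": [-0.036, -0.043, 0], "turn": [0, 0, 0], "fingers": 0.4}, {"delta_pos": [-0.071, -0.086, 0], "turn": [0, 0, 0], "fingers": 0.4}, {"delta_pos": [-0.107, -0.129, 0], "turn": [0, 0, 0], "fingers": 0.4}, {"delta_pos": [-0.143, -0.172, 0], "turn": [0, 0, 0], "fingers": 0.4}, {"delta_pos": [-0.178, -0.215, 0], "turn": [0, 0, 0], "fingers": 0.4}, {"delta_pos": [-0.2137, -0.2581, 0], "turn": [0, 0, 0], "fingers": 0.4}, {"delta_pos": [-0.2137, -0.2581, 0], "turn": [0, 0, 0], "fingers": 0.4}, {"delta_pos": [-0.2137, -0.2581, 0], "turn": [0, 0, 0], "fingers": 0.4}, {"delta_pos": [-0.2137, -0.2581, 0], "turn": [0, 0, 0], "fingers": 0.4}])

```text
clock: 1.85
position: [0.5112, 0.0607, 0.27]
ee_rot: [0.062, 0.998, 0.0, -0.0]
ft_force: [0.1, -0.1, 0.4]
grip_width: 0.603
grasp_force: 0.0
```

```bash
python3 -c "
from workcell import get_obs,camera
import numpy as np,cv2
o=get_obs();print({k:np.round(v,4).tolist() for k,v in o.items()})
c=camera('wrist');np.savez('w1.npz',**c,pos=o['position'],q=o['ee_rot']);cv2.imwrite('pics/w1.png',c['color'][:,:,::-1]);print(c['tool_from_camera'],c['fx'],c['cx'],c['cy'])"
```

```text
{'clock': 1.85, 'joint_pos': [-0.663, 0.0629, 0.4815, 1.73, -0.0302, 1.3563, 1.2713], 'joint_velocities': [-0.0037, -0.0046, 0.0013, -0.0012, -0.0002, -0.0011, 0.0021], 'tau': [0.5289, -37.7715, 1.6696, -39.2289, 0.0449, 0.0008, -0.0067], 'position': [0.5112, 0.0607, 0.27], 'ee_rot': [0.0618, 0.9981, 0.0002, -0.0002], 'ft_force': [0.143, -0.0567, 0.3981], 'torque': [0.0578, -0.01, 0.0083], 'grasp_force': 0.0, 'grip_width': 0.6029}
[[ 5.32687705e-04 -9.64192814e-01 -2.65201685e-01  6.61872980e-02]
 [ 9.99999857e-01  5.01511015e-04  1.85271493e-04  5.53732874e-04]
 [-4.56358758e-05 -2.65201746e-01  9.64192943e-01 -1.32530445e-01]
 [ 0.00000000e+00  0.00000000e+00  0.00000000e+00  1.00000000e+00]] 309.70691628693146 315.82697860268865 201.90098052838835
```

View pics/w1.png

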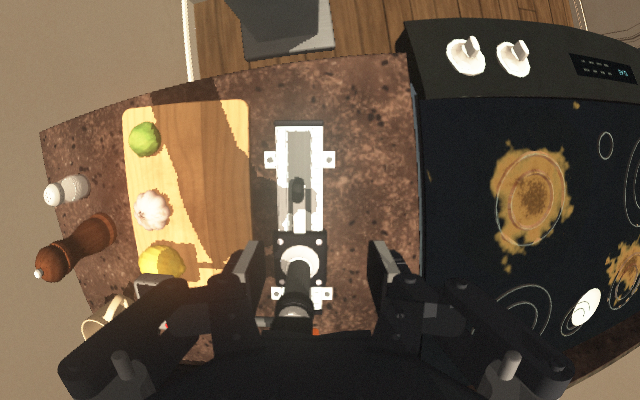

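The wrist view shows the tab at about (298,188) in the rail slot, with the column behind it and the fingers clear. I'll refine the tab position from this view.

```bash
cat >> h.py <<'E'
from scipy.spatial.transform import Rotation as Rn
def wray(c,u,v):
    T=c["tool_from_camera"];d=np.array([u-c["cx"],v-c["cy"]]);r=np.linalg.norm(d);th=r/c["fx"]
    k=np.r_[d/max(r,1e-9)*np.sin(th),np.cos(th)];R=Rn.from_quat(c["q"]).as_matrix()
    return c["pos"]+R@T[:3,3],R@T[:3,:3]@k
def wplane(c,u,v,z):
    o,d=wray(c,u,v);return o+d*(z-o[2])/d[2]
E
python3 - <<'E'
from h import *
np.set_printoptions(precision=4,suppress=True)
c=dict(np.load("w1.npz"));h=cv2.cvtColor(c["color"],cv2.COLOR_RGB2HSV)
m=np.zeros((400,640),np.uint8);m[160:212,280:318]=(h[160:212,280:318,2]<60)*255
k,l,s,ce=cv2.connectedComponentsWithStats(m)
for i in range(1,k):
    if s[i,4]>20:
        print(s[i],ce[i])
        for v in (s[i,1],ce[i][1],s[i,1]+s[i,3]): 
            for u in(s[i,0],ce[i][0],s[i,0]+s[i,2]):print(wplane(c,u,v,.062)[:2],end=' ')
            print()
# rail ends and sides at z .015: bright mask
b=np.zeros((400,640),np.uint8);b[115:240,255:345]=((h[115:240,255:345,2]>130)&(h[115:240,255:345,1]<60))*255
vs,us=np.nonzero(b);q=np.array([wplane(c,u,v,.015)[:2] for u,v in zip(us,vs)])
print(cv2.minAreaRect((q*1000).astype(np.float32)))
L=[];Rr=[]
for v in list(range(128,150,2))+list(range(172,225,3)):
    u=us[vs==v];L.append(wplane(c,u.min(),v,.015)[:2]);Rr.append(wplane(c,u.max()+1,v,.015)[:2])
for e in(L,Rr):
    e=np.array(e);f=np.polyfit(e[:,0],e[:,1],1);print("edge",np.degrees(np.arctan(f[0])),np.polyval(f,.525),np.std(e[:,1]-np.polyval(f,e[:,0])))
E
```

```text
((526.0774536132812, 38.09466552734375), (90.01982879638672, 150.21438598632812), 82.42416381835938)
edge -6.763279557433448 0.008639059633425483 0.00041908394016515173
edge -6.778428130431945 0.06888982745932863 2.3063658772431675e-05
```

>>> move_arm(plan=[{"delta_pos": [-0.0165, -0.0208, 0.01], "turn": [0, 0, 0], "fingers": 0.5}, {"delta_pos": [-0.0165, -0.0208, 0.05], "turn": [0, 0, 0], "fingers": 0.5}, {"delta_pos": [-0.0165, -0.0208, 0.1], "turn": [0, 0, 0], "fingers": 0.5}, {"delta_pos": [-0.0165, -0.0208, 0.15], "turn": [0, 0, 0], "fingers": 0.5}, {"delta_pos": [-0.0165, -0.0208, 0.18], "turn": [0, 0, 0], "fingers": 0.5}, {"delta_pos": [-0.0165, -0.0208, 0.18], "turn": [0, 0, 0], "fingers": 0.5}, {"delta_pos": [-0.0165, -0.0208, 0.18], "turn": [0, 0, 0], "fingers": 0.5}])

```text
clock: 2.78
position: [0.5262, 0.0372, 0.0915]
ee_rot: [0.063, 0.998, 0.0, 0.001]
ft_force: [0.2, -0.3, 0.8]
grip_width: 0.505
grasp_force: 0.0
```

```bash
python3 -c "
from workcell import get_obs,camera
import numpy as np,cv2
o=get_obs();print({k:np.round(v,4).tolist() for k,v in o.items()})
c=camera('wrist');np.savez('w2.npz',**c,pos=o['position'],q=o['ee_rot']);cv2.imwrite('pics/w2.png',c['color'][:,:,::-1])"
```

```text
{'clock': 2.775, 'joint_pos': [-0.5887, 0.2759, 0.4927, 1.9135, -0.1555, 0.9876, 1.4197], 'joint_velocities': [0.0012, -0.0134, 0.0056, -0.0077, -0.0014, -0.0048, 0.0032], 'tau': [-0.0867, -44.9943, 5.2403, -32.0544, -0.0126, 0.0141, 0.0079], 'position': [0.5262, 0.0372, 0.0915], 'ee_rot': [0.0625, 0.998, 0.0004, 0.0008], 'ft_force': [0.1908, -0.2673, 0.7518], 'torque': [-0.0377, 0.0116, -0.0088], 'grasp_force': 0.0, 'grip_width': 0.505}
```

View pics/w2.png

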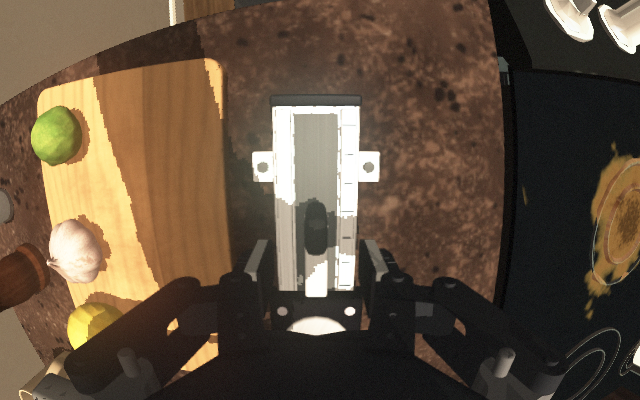

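The tab sits at (316,200–255), centred between the pads. I'll check its x from its rear top edge.

Run:
```python
from h import *
np.set_printoptions(precision=4,suppress=True)
c=dict(np.load("w2.npz"));g=c["color"].max(-1)
print(g[190:265:3,316]);print(g[228,296:338])
for v in(200,210,222,228,255):print(v,wplane(c,316,v,.062)[:2],wplane(c,316,v,.017)[:2])
for u in(305,328):print(wplane(c,u,235,.062)[:2])
```

```text
[162 160 158 138  79  73  73  74  70  71  75  78  78  69  64  61  62  60
  61  60  59  59 190 194 193]
[ 85  86  91  84  86  84  84  84  71  62  65  61  64  63  64  66  63  71
  76  78  80  80  78  74  76  70  67  63  66  59  63  78  90  85  86  88
  85  85  84  91 109 185]
200 [0.5038 0.0407] [0.5158 0.0393]
210 [0.5094 0.04  ] [0.523  0.0384]
222 [0.5163 0.0392] [0.5318 0.0373]
228 [0.5198 0.0387] [0.5363 0.0367]
255 [0.5363 0.0367] [0.5574 0.0341]
[0.5232 0.0321]
[0.5248 0.0449]
```

>>> move_arm(plan=[{"delta_pos": [0.002, 0.001, 0.025], "turn": [0, 0, 0], "fingers": 0.5}, {"delta_pos": [0.002, 0.001, 0.05], "turn": [0, 0, 0], "fingers": 0.5}, {"delta_pos": [0.002, 0.001, 0.051], "turn": [0, 0, 0], "fingers": 0.5}, {"delta_pos": [0.002, 0.001, 0.051], "turn": [0, 0, 0], "fingers": 1.0}, {"delta_pos": [0.002, 0.001, 0.051], "turn": [0, 0, 0], "fingers": 1.0}, {"delta_pos": [0.002, 0.001, 0.051], "turn": [0, 0, 0], "fingers": 1.0}, {"delta_pos": [0.002, 0.001, 0.051], "turn": [0, 0, 0], "fingers": 1.0}, {"delta_pos": [0.002, 0.001, 0.051], "turn": [0, 0, 0], "fingers": 1.0}], force=40)

```text
clock: 3.82
position: [0.5245, 0.0373, 0.0408]
ee_rot: [0.063, 0.998, 0.0, 0.001]
ft_force: [-2.5, -3.2, 5.7]
grip_width: 0.145
grasp_force: 40.8
```

>>> move_arm(plan=[{"delta_pos": [0.01, 0, 0], "turn": [0, 0, 0], "fingers": 1.0}, {"delta_pos": [0.02, 0, 0], "turn": [0, 0, 0], "fingers": 1.0}, {"delta_pos": [0.03, 0, 0], "turn": [0, 0, 0], "fingers": 1.0}, {"delta_pos": [0.04, 0, 0], "turn": [0, 0, 0], "fingers": 1.0}, {"delta_pos": [0.05, 0, 0], "turn": [0, 0, 0], "fingers": 1.0}, {"delta_pos": [0.06, 0, 0], "turn": [0, 0, 0], "fingers": 1.0}, {"delta_pos": [0.07, 0, 0], "turn": [0, 0, 0], "fingers": 1.0}, {"delta_pos": [0.08, 0, 0], "turn": [0, 0, 0], "fingers": 1.0}, {"delta_pos": [0.08, 0, 0], "turn": [0, 0, 0], "fingers": 1.0}, {"delta_pos": [0.08, 0, 0], "turn": [0, 0, 0], "fingers": 1.0}])

```text
clock: 5.08
position: [0.4448, 0.0473, 0.0407]
ee_rot: [0.063, 0.998, 0.0, 0.001]
ft_force: [-4.6, -5.2, 12.7]
grip_width: 0.143
grasp_force: 42.8
```

>>> move_arm(plan=[{"delta_pos": [0.004, 0, 0], "turn": [0, 0, 0], "fingers": 1.0}, {"delta_pos": [0.008, 0, 0], "turn": [0, 0, 0], "fingers": 1.0}, {"delta_pos": [0.012, 0, 0], "turn": [0, 0, 0], "fingers": 1.0}, {"delta_pos": [0.012, 0, 0], "turn": [0, 0, 0], "fingers": 1.0}])

```text
clock: 5.58
position: [0.4337, 0.0487, 0.0407]
ee_rot: [0.063, 0.998, 0.0, 0.002]
ft_force: [0.2, -5.3, 7.5]
grip_width: 0.144
grasp_force: 42.1
```

>>> move_arm(plan=[{"delta_pos": [0.004, 0, 0], "turn": [0, 0, 0], "fingers": 1.0}, {"delta_pos": [0.008, 0, 0], "turn": [0, 0, 0], "fingers": 1.0}, {"delta_pos": [0.01, 0, 0], "turn": [0, 0, 0], "fingers": 1.0}, {"delta_pos": [0.01, 0, 0], "turn": [0, 0, 0], "fingers": 1.0}])

```text
clock: 6.08
position: [0.4315, 0.049, 0.0418]
ee_rot: [0.064, 0.998, 0.0, 0.01]
ft_force: [41.2, -11.2, -35.5]
grip_width: 0.143
grasp_force: 39.6
```

>>> move_arm(plan=[{"delta_pos": [-0.006, 0, 0], "turn": [0, 0, 0], "fingers": 1.0}, {"delta_pos": [-0.008, 0, 0], "turn": [0, 0, 0], "fingers": 1.0}, {"delta_pos": [-0.008, 0, 0], "turn": [0, 0, 0], "fingers": 1.0}])

```text
clock: 6.45
position: [0.4328, 0.0488, 0.0414]
ee_rot: [0.063, 0.998, 0.0, 0.002]
ft_force: [-0.9, -7.1, 17.0]
grip_width: 0.144
grasp_force: 47.7
```

>>> move_arm(plan=[{"delta_pos": [0.003, 0, 0], "turn": [0, 0, 0], "fingers": 1.0}, {"delta_pos": [0.004, 0, 0], "turn": [0, 0, 0], "fingers": 1.0}, {"delta_pos": [0.004, 0, 0], "turn": [0, 0, 0], "fingers": 1.0}])

```text
clock: 6.82
position: [0.4315, 0.049, 0.0416]
ee_rot: [0.064, 0.998, 0.0, 0.005]
ft_force: [16.7, -7.9, -6.3]
grip_width: 0.146
grasp_force: 44.2
```

>>> move_arm(plan=[{"delta_pos": [0, 0, 0], "turn": [0, 0, 0], "fingers": 0.4}, {"delta_pos": [0, 0, 0], "turn": [0, 0, 0], "fingers": 0.4}, {"delta_pos": [0, 0, 0], "turn": [0, 0, 0], "fingers": 0.4}, {"delta_pos": [0, 0, -0.04], "turn": [0, 0, 0], "fingers": 0.3}, {"delta_pos": [0, 0, -0.09], "turn": [0, 0, 0], "fingers": 0.2}, {"delta_pos": [0, 0, -0.14], "turn": [0, 0, 0], "fingers": 0.1}, {"delta_pos": [0, 0, -0.19], "turn": [0, 0, 0], "fingers": 0.1}, {"delta_pos": [0, 0, -0.23], "turn": [0, 0, 0], "fingers": 0.1}, {"delta_pos": [0, 0, -0.25], "turn": [0, 0, 0], "fingers": 0.1}, {"delta_pos": [0, 0, -0.25], "turn": [0, 0, 0], "fingers": 0.1}, {"delta_pos": [0, 0, -0.25], "turn": [0, 0, 0], "fingers": 0.1}])

```text
clock: 8.2
position: [0.4259, 0.0501, 0.2881]
ee_rot: [0.063, 0.998, -0.0, -0.001]
ft_force: [-0.4, 0.1, 0.5]
grip_width: 0.898
grasp_force: 0.0
```

Run:
```python
from h import *
from workcell import get_obs,camera
np.set_printoptions(precision=4,suppress=True)
o=get_obs();print({k:np.round(v,4).tolist() for k,v in o.items()})
w=camera('wrist');w.update(pos=o['position'],q=o['ee_rot']);cv2.imwrite('pics/w3.png',w['color'][:,:,::-1]);np.savez('w3.npz',**w)
C={}
for n in("scene","side"):
    c=C[n]=camera(n);cv2.imwrite(f'pics/{n}3.png',c['color'][:,:,::-1]);np.savez(n+"3.npz",**c)
    P=cloud(c);h=cv2.cvtColor(c["color"],cv2.COLOR_RGB2HSV)
    m=(np.linalg.norm(P[...,:2]-[.5313,.0363],axis=-1)<.035)&(P[...,2]>.2)&(P[...,2]<.225)
    k=m&(h[...,2]>140)&(h[...,1]<70);print(n,m.sum(),np.median(P[m],0),"cap",k.sum(),P[k].mean(0)); c["cap"]=np.argwhere(k).mean(0)[::-1]
    mo,P=orange(c);kk,l,s,ce=cv2.connectedComponentsWithStats(mo)
    for i in range(1,kk):
        if s[i,4]>15:print("orange",s[i],ce[i],np.median(P[l==i],0))
print(tri(C["scene"],C["scene"]["cap"],C["side"],C["side"]["cap"]))
```

```text
{'clock': 8.2, 'joint_pos': [-0.7223, -0.1723, 0.4458, 1.8872, 0.0749, 1.4119, 1.1509], 'joint_velocities': [0.0035, 0.0068, 0.001, 0.0071, 0.0009, 0.0032, 0.0006], 'tau': [0.0343, -23.4991, -3.2689, -40.3549, 0.0244, 0.0263, -0.0029], 'position': [0.4259, 0.0501, 0.2881], 'ee_rot': [0.0628, 0.998, -0.0002, -0.0006], 'ft_force': [-0.3688, 0.1429, 0.4728], 'torque': [-0.0034, 0.0351, -0.0065], 'grasp_force': 0.0, 'grip_width': 0.8984}
scene 374 [0.5295 0.0444 0.2145] cap 68 [0.5322 0.0361 0.217 ]
orange [294 227   9  11  57] [298.2281 232.2982] [0.5306 0.0602 0.1951]
side 322 [0.532  0.0497 0.2137] cap 43 [0.5328 0.0371 0.2173]
orange [318 202  11  14 130] [323.3846 208.3385] [0.5355 0.0594 0.1976]
orange [213 207  15  10  71] [220.0704 211.5352] [ 0.7904 -0.0155  0.1049]
orange [188 209  14   9  52] [194.9423 212.7885] [0.8409 0.0013 0.1049]
(array([0.533 , 0.0351, 0.2159]), np.float64(0.0004514352184975263))
```

View pics/side3.png

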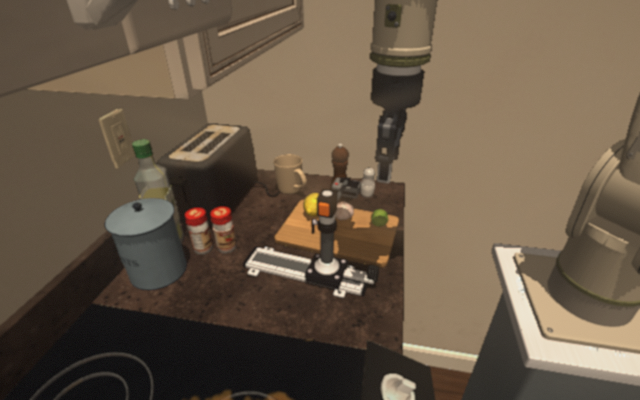

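The side view shows the column at (327,240) moved to the front, with the tab overhanging the rail end at (375,278). Before lifting, I'll check the arm's clearance to the cabinet.

Run:
```python
from h import *
np.set_printoptions(precision=3,suppress=True)
for n in("scene","side"):
    a=dict(np.load(n+"0.npz"));b=dict(np.load(n+"3.npz"));P=cloud(b);A=cloud(a)
    ok=(b["range_z"]>0)
    arm=ok&(np.linalg.norm(P[...,:2]-[.426,.05],axis=-1)<.16)&(P[...,2]>.27)
    for z in np.arange(.28,.75,.04):
        m=arm&(abs(P[...,2]-z)<.02)
        if m.sum()>5:print(n,"z-tcp",round(z-.288,2),m.sum(),"dx",P[m][:,0].min()-.426,P[m][:,0].max()-.426,"dy",P[m][:,1].min()-.05,P[m][:,1].max()-.05)
    for z in np.arange(.42,.8,.04):
        m=(a["range_z"]>0)&(abs(A[...,2]-z)<.02)&(A[...,0]>.45)&(abs(A[...,1]-.03)<.15)
        if m.sum()>5:print(n,"cab z",round(z,2),m.sum(),np.percentile(A[m],[1,99],axis=0).ravel())
```

```text
scene z-tcp -0.01 128 dx -0.01656617649306491 0.012880388575234769 dy -0.042785032166566386 0.05297037211509886
scene z-tcp 0.03 409 dx -0.021730776186369094 0.019430775660042476 dy -0.06624824337299665 0.07144048951313649
scene z-tcp 0.07 864 dx -0.021730547714535975 0.021080696103037033 dy -0.06848022406187579 0.07227453222054059
scene z-tcp 0.11 977 dx -0.03767290528567341 0.03231244258395222 dy -0.0635727239919787 0.07016820140736403
scene z-tcp 0.15 1287 dx -0.03779610396606237 0.03180067982082563 dy -0.00994032031676341 0.03877838307822801
scene z-tcp 0.19 1702 dx -0.04322020827559092 0.03912756002215878 dy -0.018319561727150775 0.04401051334595375
scene z-tcp 0.23 2120 dx -0.041225218118657314 0.03476191284832242 dy -0.01270041678824542 0.05382315085356677
scene z-tcp 0.27 2076 dx -0.058364343207663594 0.03416036290571123 dy -0.010532762699551598 0.05428637190018833
scene z-tcp 0.31 7002 dx -0.15963577155048225 0.03404024908716802 dy -0.023972213649936652 0.061084522667409366
scene z-tcp 0.35 6969 dx -0.15999661751960226 0.033916774834966634 dy -0.005990893783428139 0.06025546
[... 755 characters left out ...]
817549843
side z-tcp 0.15 1526 dx -0.03663002922231867 0.037905464540200606 dy -0.014531460302965427 0.04009019376620766
side z-tcp 0.19 1803 dx -0.041415829739806787 0.04323810332430278 dy -0.00072103395172287 0.044921842203484774
side z-tcp 0.23 2161 dx -0.03981661115077045 0.04137643020759707 dy 0.0016221950120111073 0.05402307360284299
side z-tcp 0.27 58 dx -0.03208095501981634 0.028005731931528166 dy 0.02349480660863383 0.042563399446147065
side cab z 0.42 349 [0.681 0.095 0.4   1.013 0.175 0.439]
side cab z 0.46 1615 [ 0.658 -0.114  0.444  0.68   0.179  0.48 ]
side cab z 0.5 2182 [ 0.658 -0.114  0.48   0.668  0.178  0.519]
side cab z 0.54 337 [ 0.666 -0.113  0.52   0.668  0.063  0.536]
```

Clearance is about 80 mm. Now over the grip and down.

>>> move_arm(plan=[{"delta_pos": [-0.04, 0, 0], "turn": [0, 0, 0], "fingers": 0.1}, {"delta_pos": [-0.08, 0, 0], "turn": [0, 0, 0], "fingers": 0.1}, {"delta_pos": [-0.107, 0, 0], "turn": [0, 0, 0], "fingers": 0.1}, {"delta_pos": [-0.107, 0, 0.01], "turn": [0, 0, 0], "fingers": 0.1}, {"delta_pos": [-0.107, 0, 0.04], "turn": [0, 0, 0], "fingers": 0.1}, {"delta_pos": [-0.107, 0, 0.04], "turn": [0, 0, 0], "fingers": 0.1}, {"delta_pos": [-0.107, 0, 0.04], "turn": [0, 0, 0], "fingers": 0.1}])

```text
clock: 9.22
position: [0.5323, 0.0369, 0.2499]
ee_rot: [0.063, 0.998, 0.0, 0.0]
ft_force: [0.6, -0.6, -0.3]
grip_width: 0.903
grasp_force: 0.0
```

Run:
```python
from h import *
from workcell import get_obs,camera
o=get_obs();print({k:np.round(v,4).tolist() for k,v in o.items() if k in("position","ee_rot","ft_force","grip_width")})
w=camera('wrist');cv2.imwrite('pics/w4.png',w['color'][:,:,::-1])
```

```text
{'position': [0.5323, 0.0369, 0.2499], 'ee_rot': [0.0628, 0.998, 0.0002, 0.0001], 'ft_force': [0.6161, -0.5964, -0.3385], 'grip_width': 0.9025}
```

View pics/w4.png

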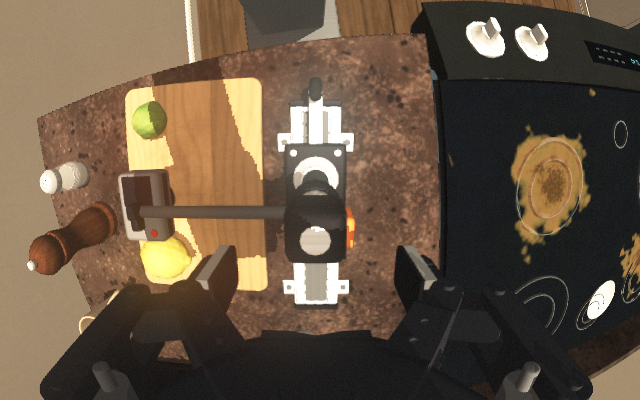

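The wrist view shows the grip cap at (316,240), centred between the pads, with the button on the right-hand side of the picture. Now down to grip height, then squeeze.

>>> move_arm(plan=[{"delta_pos": [0, 0, 0.03], "turn": [0, 0, 0], "fingers": 0.1}, {"delta_pos": [0, 0, 0.059], "turn": [0, 0, 0], "fingers": 0.1}, {"delta_pos": [0, 0, 0.059], "turn": [0, 0, 0], "fingers": 0.1}, {"delta_pos": [0, 0, 0.059], "turn": [0, 0, 0], "fingers": 0.3}, {"delta_pos": [0, 0, 0.059], "turn": [0, 0, 0], "fingers": 1.0}, {"delta_pos": [0, 0, 0.059], "turn": [0, 0, 0], "fingers": 1.0}, {"delta_pos": [0, 0, 0.059], "turn": [0, 0, 0], "fingers": 1.0}, {"delta_pos": [0, 0, 0.059], "turn": [0, 0, 0], "fingers": 1.0}, {"delta_pos": [0, 0, 0.059], "turn": [0, 0, 0], "fingers": 1.0}, {"delta_pos": [0, 0, 0.059], "turn": [0, 0, 0], "fingers": 1.0}], force=40)

```text
clock: 10.52
position: [0.5334, 0.0365, 0.192]
ee_rot: [0.063, 0.998, 0.001, 0.001]
ft_force: [-1.5, -2.2, 7.0]
grip_width: 0.425
grasp_force: 40.0
```

>>> move_arm(plan=[{"delta_pos": [0, 0, -0.01], "turn": [0, 0, 0], "fingers": 1.0}, {"delta_pos": [0, 0, -0.02], "turn": [0, 0, 0], "fingers": 1.0}, {"delta_pos": [0, 0, -0.03], "turn": [0, 0, 0], "fingers": 1.0}, {"delta_pos": [0, 0, -0.03], "turn": [0, 0, 0], "fingers": 1.0}])

```text
clock: 11.02
position: [0.5331, 0.0366, 0.2213]
ee_rot: [0.063, 0.998, 0.0, 0.001]
ft_force: [4.6, -1.9, -2.5]
grip_width: 0.425
grasp_force: 41.6
```

>>> move_arm(plan=[{"delta_pos": [0, 0, -0.01], "turn": [0, 0, 0], "fingers": 1.0}, {"delta_pos": [0, 0, -0.02], "turn": [0, 0, 0], "fingers": 1.0}, {"delta_pos": [0, 0, -0.03], "turn": [0, 0, 0], "fingers": 1.0}, {"delta_pos": [0, 0, -0.04], "turn": [0, 0, 0], "fingers": 1.0}, {"delta_pos": [0, 0, -0.05], "turn": [0, 0, 0], "fingers": 1.0}, {"delta_pos": [0, 0, -0.06], "turn": [0, 0, 0], "fingers": 1.0}, {"delta_pos": [0, 0, -0.07], "turn": [0, 0, 0], "fingers": 1.0}, {"delta_pos": [0, 0, -0.074], "turn": [0, 0, 0], "fingers": 1.0}, {"delta_pos": [0, 0, -0.074], "turn": [0, 0, 0], "fingers": 1.0}, {"delta_pos": [0, 0, -0.074], "turn": [0, 0, 0], "fingers": 1.0}])

```text
clock: 12.28
position: [0.533, 0.0367, 0.2943]
ee_rot: [0.063, 0.998, 0.0, 0.001]
ft_force: [6.1, -1.4, -2.7]
grip_width: 0.422
grasp_force: 41.7
```

>>> move_arm(plan=[{"delta_pos": [0, 0, -0.003], "turn": [0, 0, 0], "fingers": 1.0}, {"delta_pos": [0, 0, -0.006], "turn": [0, 0, 0], "fingers": 1.0}, {"delta_pos": [0, 0, -0.009], "turn": [0, 0, 0], "fingers": 1.0}, {"delta_pos": [0, 0, -0.009], "turn": [0, 0, 0], "fingers": 1.0}, {"delta_pos": [0, 0, -0.009], "turn": [0, 0, 0], "fingers": 1.0}])

```text
clock: 12.9
position: [0.5328, 0.0367, 0.3021]
ee_rot: [0.063, 0.998, -0.0, 0.0]
ft_force: [8.5, -2.4, -11.4]
grip_width: 0.422
grasp_force: 44.7
```

Run:
```python
from h import *
from workcell import get_obs,camera
np.set_printoptions(precision=4,suppress=True)
for n in("side","scene"):
    c=camera(n);cv2.imwrite(f'pics/{n}5.png',c['color'][:,:,::-1]);P=cloud(c);b=dict(np.load(n+"3.npz"));Q=cloud(b)
    # carriage white screws/foot: compare low region between before/after lift
    x0,x1,y0,y1=(290,385,255,300) if n=="side" else (290,380,255,325)
    d=np.abs(c["color"][y0:y1,x0:x1].astype(int)-b["color"][y0:y1,x0:x1]).max(-1);print(n,"changed px in carriage area",(d>40).sum(),d.size)
    m,_=orange(c);k,l,s,ce=cv2.connectedComponentsWithStats(m)
    print([(s[i].tolist(),np.median(P[l==i],0)) for i in range(1,k) if s[i,4]>5])
o=get_obs();print({k:np.round(o[k],4).tolist() for k in("clock","position","ft_force","grip_width","grasp_force")})
```

```text
side changed px in carriage area 337 4275
[([213, 207, 15, 10, 76], array([ 0.7904, -0.0154,  0.105 ])), ([188, 209, 14, 9, 53], array([0.8418, 0.0011, 0.1052]))]
scene changed px in carriage area 949 6300
[]
{'clock': 13.0, 'position': [0.5328, 0.0367, 0.3021], 'ft_force': [7.9719, -1.721, -11.4859], 'grip_width': 0.4232, 'grasp_force': 44.7398}
```

View pics/side5.png

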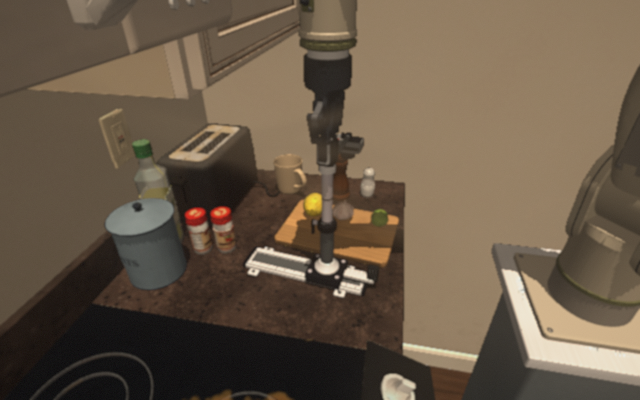

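The column is fully drawn out (325,165–260), the carriage is still at the front and the food hasn't moved. The lift was 110 mm and the pads are squeezed onto the block at about 37 mm. Handing in.

```bash
python3 -c "
from workcell import hand_in
print(hand_in())"
```

```text
the job is handed in; nothing more can be done
None
```

The job is handed in: the carriage was pulled to its front end stop and the column lifted 110 mm to its second stop, with the arm still holding the grip up and the button squeezed in (judged by the pad width; the pads hide it). The food, pepper mill and salt shaker look unmoved in the final picture, and it took about 13 s of the 48.

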